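# Fit the missing arm to the drying rack and rack a handle blank

## Task

The two-post drying rack at the back of the bench has lost one of its upper arms: hook the loose steel arm that stands on the bench into the slots of the post that lacks one, level with the upper arm on the other post, and press it down until both hooks are fully home. Then lay the long narrow handle blank from the bench flat across the two upper arms, overhanging both about equally, and leave the blank on the lower arms and the other things on the bench where they are.

Things in the scene. Friction and masses are not known exactly. Their poses are not given: they have to be found in the camera images.
- rackarm_grip (a point): Loose steel rack arm, 0.18 kg: middle of its square tube (110 long, 14 wide, 20 mm high), a good place to hold it. x points along the tube to plate and hooks, y across, z out of the tube's top (up when racked). It starts propped like a tent on its plate's foot and the tube's free end, hooks away from the robot: z leans 32 degrees toward the free end, this point 38 mm above the bench.
- rackarm_heel (a point): Loose arm, same axes: middle of its plate's top rear edge, level with the tube's top; 60 mm in +x and 10 mm in +z from rackarm_grip. The plate (5 thick, 22 wide) reaches 90 mm down; its rear face bears on the post. A 6 mm thick brace joins plate foot and tube. The free end has a stop 10 mm high.
- rackarm_hook (a point): Loose arm, same axes: root of its upper hook tab, 25 mm below rackarm_heel on the rear face; a second equal tab is 40 mm lower. Each is 5 mm wide, sticks 12 mm out in +x and spans 9 mm above to 9.5 mm below this point: a neck in the upper 8 mm, below it a finger that hangs about 6 mm off the plate, slanting outward so that it draws the plate in as it goes down.
- seat (a point): On the post that lacks an upper arm: point of its front face where rackarm_heel comes when fully home, level with the top of the other post's upper arm, 226 mm above the bench. x points into the post (away from the robot), y left, z up. The post is a fixed steel channel 40 mm wide, wall 4 mm, hollow behind, 35 mm taller than this point. It may be the left or the right post.
- upper_slot (a point): Same post, same axes: centre of the slot for the upper hook, on the front face, 11 mm below seat. One column of slots 9 mm wide, 26 mm high, 40 mm apart. Hooks enter when rackarm_heel is 14 mm (10 to 18) above seat; with the plate against the face the arm then goes straight down 14 mm until the necks sit on the slots' lower edges. The lower hook goes in the next slot down.
- partner_heel (a point): The other post's upper arm (fixed, same kind): middle of its plate's top rear edge on the post's front face, axes as for seat, level with its tube's top. The posts are 140 mm apart.
- rack_mid (a point): Half-way between the posts, in the plane of their front faces, level with the upper arms' tops; x points into the rack, y to the left along it, z up. The arms reach 115 mm out in -x and end in stops 10 mm high, 6 mm thick. Nothing stands between the posts but straps 20 mm behind the faces and 28 mm or more below. Fixed; the rack may be turned up to 11 degrees.
- blank_center (a point): The long narrow wooden handle blank that lies on the bench: its centre, half-way up. 185 mm long (along its y), 29 mm wide (x), 22 mm high (z), 0.07 kg, rounded ends.
- racked_center (a point): An equal handle blank that lies across the two lower arms of the rack (its centre); its top is 98 mm below the upper arms' tops. Stays there.
- cork_center (a point): Cork sanding block, 65 x 110 x 29 mm, on the bench (its centre). Leave it alone.
- tape_center (a point): Pocket tape measure, 64 x 103 x 36 mm, on the bench (its centre). Leave it alone.
- clamp_center (a point): G-clamp lying flat, 165 x 102 x 21 mm, on the bench (its centre). Leave it alone.
- flat_pencil_center (a point): Flat carpenter's pencil, 179 mm long, 8 mm thick, on the bench between the task's things (its centre, long axis y). Leave it alone.

How it is judged:
On the way, in this order (a step that is already met when the one before it is completed fails the run):
1. the loose arm hangs in the empty post, level with its partner, hooks fully home (x of rackarm_heel in the frame of seat between -0.005 and 0.004 m and y of rackarm_heel in the frame of seat between -0.005 and 0.005 m and z of rackarm_heel in the frame of seat between -0.004 and 0.003 m and angle between the x axis of rackarm_heel and the x axis of seat, either way round below 0.08 rad and angle between the z axis of rackarm_heel and the z axis of seat, either way round below 0.08 rad), for 0.3 s.
2. the handle blank lies across both upper arms (all of step 1 and x of blank_center in the frame of rack_mid between -0.096 and -0.018 m and y of blank_center in the frame of rack_mid between -0.02 and 0.02 m and z of blank_center in the frame of rack_mid between 0.005 and 0.017 m and angle between the y axis of blank_center and the y axis of rack_mid, either way round below 0.26 rad and angle between the z axis of blank_center and the z axis of rack_mid, either way round below 0.08 rad), for 0.2 s.
At the end, for the whole second after the job is handed in: The arm hangs in the bare post at its partner's level: heel within 5 mm of the seat, at most 3 mm too high, square within 4.5 degrees. The blank lies flat (4.5 degrees) on both upper arms behind the end stops, within 15 degrees of the rack's line, its middle within 20 mm of half-way (all of step 2); the robot touches nothing.
It fails at once if the handle blank already on the lower arms is moved more than 25 mm (distance of racked_center from where it was at the start of the episode above 0.025 m).
It fails at once if the cork block, tape measure or G-clamp is moved more than 40 mm, or the pencil more than 50 mm (distance of any of cork_center, tape_center, clamp_center from where it was at the start of the episode above 0.04 m or distance of flat_pencil_center from where it was at the start of the episode above 0.05 m).
It also fails if it takes over 72 s, if anything falls off the work surface, if the arm or the gripper's body presses on something with over 40 N, if the wrist force passes 120 N, or if a joint passes its speed limit or range.

## Robot

A 7-joint arm with a two-finger parallel gripper is mounted at the origin on a cart in front of the work surface, level with it; the furniture and walls round the work are solid. World frame = base frame: x ahead of the robot, y to its left, z up, the work surface at z = 0. Lengths are in m, angles in rad, forces in N, time in s.
With the tool pointing down it reaches from about 0.35 to 0.9 m from the base axis. Payload 8.1 kg.
Tool frame: the origin (TCP) lies on the centre line of the jaws, within the pads' length; the fingertips stand 14 mm ahead of it and the grasp point (between the pads) lies 5 mm behind it; z points along the fingers, y is the direction in which the jaws open and shut (so a half turn about z gives the same grasp; the last joint's range is limited). The gripper opens to 92 mm and grips with 3 to 60 N. Pads are 19 mm wide; open, the fingers measure 130 mm over their backs; the gripper's body (75 mm by 190 mm) begins 47 mm behind the grasp point.
Start: joints at [-1.437, 0.434, 0.025, 1.573, -0.012, 1.134, -0.075], TCP at [0.147, 0.608, 0.241] pointing down, gripper open.
Joint ranges: [-2.62, 2.62], [-0.44, 2.09], [-1.27, 1.32], [0.08, 2.57], [-1.32, 4.46], [0.12, 2], [-2.74, 2.74]. Speed limits (rad/s): [2.22, 2.22, 3.01, 3.01, 3.14, 3.14, 3.14].

## Interface

Orientations are given as a rotation vector (axis times angle).
In Python, from cell import observe, eyes, arm gives the robot as it stands.
- The arm moves only by the tool step_arm, never from a script. Its argument "series" is a list that holds one entry, the list of rows, each a list of 5 numbers: the finger opening in m, from 0 to 0.0918, then the shift along the world's x, y, z in m, then the turn about the world's z in degrees. In form: [[[hand, dx, dy, dz, spin], ...]]. A call has 1 to 20 rows; each row is the pose to reach, as a shift and turn from the pose measured when the call began; what a row does not reach only later rows make up. A row lasts 1/12 s, in which the tool goes at most 41.7 mm and 7.16 degrees, less where a joint would pass 70% of its speed; a pose out of reach is approached as far as the arm can. A call with a gripper value outside its range is refused whole. The fingers move at their own pace and stop on an object; "squeeze" is the grip in N (left out, the last holds). Time passes only in rows, so rows that repeat a pose let the fingers close. It gives the time, the measured TCP pose, the force and the opening at its end, in the units of the state.
- observe(): the state, without advancing time (a new reading comes with each control period).
- eyes.get_image(name): name is "scene" or "top" or "wrist"; returns (picture, depth): 384x512x3 uint8, red, green, blue; 384x512 float32, m along the optical axis (not along the pixel's ray), 0 where there is no reading.
- eyes.camera_params(name): a dict with "intrinsics" (3x3 intrinsics, pixels), "position" and "attitude" of the camera in the world. Camera axes: x right, y down, z forward; pixel columns grow to the right and rows downward; lengths in m; the calibration is good to about 2 mm. A picture is of the moment at which its call begins: read the wrist's pose just before it. camera_params takes no time and is no camera call; for the wrist camera it gives the pose at the moment of the call.
- arm.sign_off(): hands the job in, once; it reports no verdict.
The state is a dict: "clock": time; "joints": joint angles; "dq": joint speeds; "joint_efforts": joint torques, N m; "position": TCP position; "ee_rot": TCP orientation; "force": force on the tool from outside, world axes, zero at the start; "ft_torque": the same for the moment, N m; "width": opening from 0.0 (shut) to 1.0 (fully open).
Only numpy, scipy, OpenCV 4.12 (cv2) and the standard library are available. Lean on these libraries where they do the work, as an engineer would, in place of code of your own. Each camera call takes 0.05 s, during which the arm holds its last target.

## Working session

There is one attempt and no reset: what is moved stays moved. The work goes in short steps, Python scripts to look and compute and a tool call to move; the robot and the scene stay as the last step left them, time stands still between calls to the robot, and variables do not carry over. Pictures are saved under pics/ and viewed, and the job is handed in when it is done.

Besides the shell and the picture viewer there is one more tool, called as name([rows], argument=value, ...), one row to a line, values as JSON. step_arm: Moves the arm, as the interface text tells. Its arguments: {"type":"object","properties":{"series":{"type":"array"},"squeeze":{"type":"number"}},"required":["series"]}

```bash
ls; mkdir -p pics; cat > h.py <<'E'
import numpy as np, cv2
from cell import observe, eyes, arm
from scipy.spatial.transform import Rotation as R
def cam(n):
    p=eyes.camera_params(n); K=np.array(p["intrinsics"]); a=np.array(p["attitude"])
    Rm=a if a.shape==(3,3) else (R.from_rotvec(a).as_matrix() if a.size==3 else R.from_quat(a).as_matrix())
    return K,np.array(p["position"]),Rm
def pts(n,d,c=None):
    K,t,Rm=c or cam(n)
    v,u=np.mgrid[0:d.shape[0],0:d.shape[1]]
    X=np.stack([(u-K[0,2])/K[0,0]*d,(v-K[1,2])/K[1,1]*d,d],-1)
    P=X@Rm.T+t; P[d<=0]=np.nan
    return P
def proj(n,P,c=None):
    K,t,Rm=c or cam(n); X=(np.atleast_2d(P)-t)@Rm; q=X@K.T; return q[:,:2]/q[:,2:]
def grab(n,tag):
    c=cam(n); im,d=eyes.get_image(n); cv2.imwrite(f"pics/{tag}.png",im[:,:,::-1]); np.savez(f"{tag}.npz",im=im,d=d,K=c[0],t=c[1],R=c[2]); return im,d,c
def load(tag):
    z=np.load(f"{tag}.npz"); return z['im'],z['d'],(z['K'],z['t'],z['R'])
E
python3 - <<'E'
from h import *
print(eyes.camera_params("scene")); print(eyes.camera_params("top")); print(observe())
for n in ["scene","top","wrist"]: grab(n,n+"0")
E
```

```text
pics
{'intrinsics': array([[480.04061678,   0.        , 248.34159743],
       [  0.        , 480.04061678, 202.65250241],
       [  0.        ,   0.        ,   1.        ]]), 'position': array([-0.12505574, -0.99575753,  0.76086934]), 'attitude': array([-1.97732008,  0.59105142, -0.33876685])}
{'intrinsics': array([[452.59114692,   0.        , 257.19281239],
       [  0.        , 452.59114692, 197.17809276],
       [  0.        ,   0.        ,   1.        ]]), 'position': array([0.2443149 , 0.00631767, 1.52400334]), 'attitude': array([-2.13311012,  2.09040392, -0.22761235])}
{'clock': 0.0, 'joints': array([-1.43661083,  0.43522338,  0.02495075,  1.57409996, -0.01155863,
        1.13400016, -0.07511853]), 'dq': array([ 0.00125916, -0.00140586, -0.00102644, -0.00075968,  0.00022869,
       -0.00177775,  0.00222656]), 'joint_efforts': array([-2.81878902e-04, -6.67866397e+01,  9.84570198e-01, -3.14464438e+01,
       -6.05668151e-02,  4.27112239e-02,  1.67157918e-04]), 'position': array([0.14655092, 0.60706835, 0.23994336]), 'ee_rot': array([-3.71150572e-01, -3.11957484e+00,  2.49238790e-03]), 'force': array([-0.08376185, -0.36093245,  0.15178735]), 'ft_torque': array([-0.00875748, -0.01352282,  0.0028114 ]), 'width': 0.9965323395470316}
```

View pics/scene0.png

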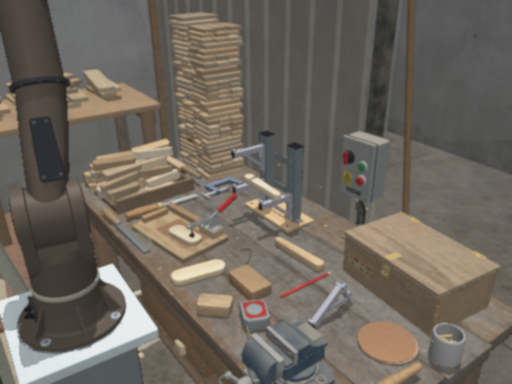

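View pics/top0.png

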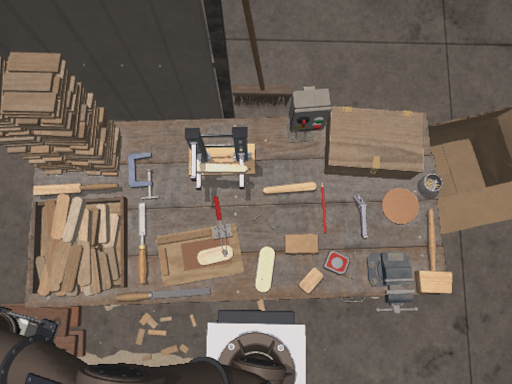

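View pics/wrist0.png

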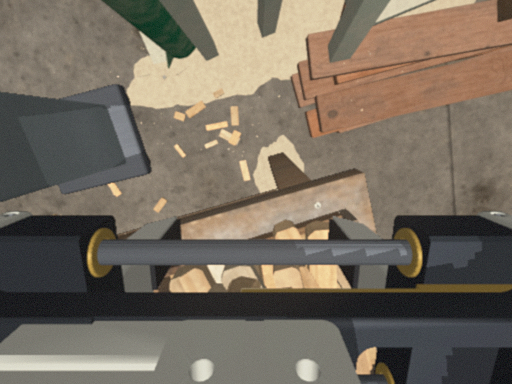

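The rack stands around (220,155) in the top view. The left post carries the upper arm and the right post is bare. The loose arm is at about (362,213), the blank at (290,188) and the pencil at (324,208).

```bash
python3 - <<'E'
from h import *
im,d,c=load("top0")
cv2.imwrite("pics/t_a.png",cv2.resize(im[110:250,170:400],None,fx=3.4,fy=3.4,interpolation=cv2.INTER_CUBIC)[:,:,::-1])
im2,d2,c2=load("scene0")
cv2.imwrite("pics/s_a.png",cv2.resize(im2[120:340,210:370],None,fx=2.7,fy=2.7,interpolation=cv2.INTER_CUBIC)[:,:,::-1])
P=pts("top",d,c)
for u,v in [(290,188),(275,189),(305,187),(362,213),(360,200),(365,228),(324,208),(240,140),(197,140),(300,244),(230,168),(217,207)]: print(u,v,np.round(P[v,u],3))
E
```

```text
290 188 [ 0.599 -0.107  0.028]
275 189 [ 0.594 -0.056  0.028]
305 187 [ 0.604 -0.158  0.025]
362 213 [ 0.512 -0.341  0.061]
360 200 [ 0.56  -0.341  0.04 ]
365 228 [ 0.466 -0.356  0.034]
324 208 [ 0.536 -0.225  0.008]
240 140 [0.696 0.059 0.23 ]
197 140 [0.689 0.187 0.241]
300 244 [ 0.409 -0.141  0.03 ]
230 168 [0.637 0.093 0.127]
217 207 [0.515 0.132 0.099]
```

View pics/t_a.png

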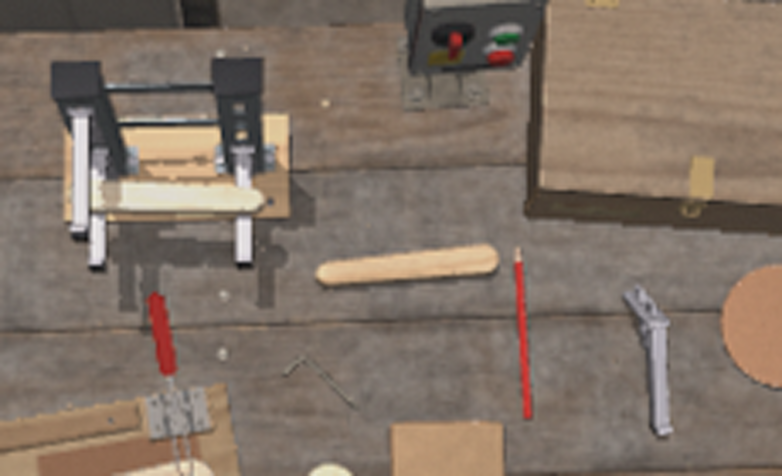

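View pics/s_a.png

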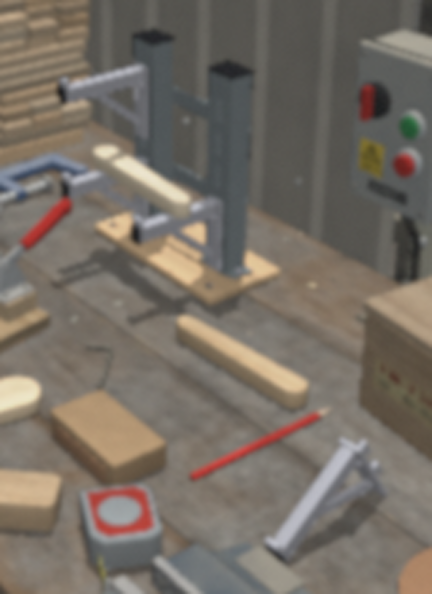

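The zoomed views show the bare right post with its slots visible at about (240,135) in the crop. The loose arm's tube runs from its free end near (662,430) up to its hook end near (640,300). Next I measure each from the depth points.

```bash
python3 - <<'E'
from h import *
for tag in ["top0","scene0"]:
    im,d,c=load(tag); P=pts(None,d,c)
    ok=np.isfinite(P[...,0])
    hsv=cv2.cvtColor(im,cv2.COLOR_RGB2HSV)
    # loose arm
    m=ok&(P[...,0]>.43)&(P[...,0]<.62)&(P[...,1]<-.29)&(P[...,1]>-.40)&(P[...,2]>.014)&(P[...,2]<.13)
    Q=P[m]; print(tag,"arm n",len(Q),np.round(Q.min(0),3),np.round(Q.max(0),3))
    # rows along x
    for x in np.arange(.45,.60,.01):
        s=Q[abs(Q[:,0]-x)<.005]
        if len(s): print("  x%.3f n%d y %.3f..%.3f mean %.4f zmax %.3f"%(x,len(s),s[:,1].min(),s[:,1].max(),s[:,1].mean(),s[:,2].max()))
    # blank
    m=ok&(P[...,0]>.55)&(P[...,0]<.65)&(P[...,1]<0.01)&(P[...,1]>-.23)&(P[...,2]>.012)&(P[...,2]<.05)
    Q=P[m]; r=cv2.minAreaRect((Q[:,:2]*1000).astype(np.float32)); print(tag,"blank",r,np.percentile(Q[:,2],[5,50,95]))
    # posts tops
    m=ok&(P[...,0]>.6)&(P[...,0]<.8)&(P[...,1]<0.25)&(P[...,1]>0)&(P[...,2]>.252)&(P[...,2]<.29)
    mm=m.astype(np.uint8); n,l,st,ce=cv2.connectedComponentsWithStats(mm)
    for i in range(1,n):
        if st[i,4]>15:
            Q=P[l==i]; print(tag,"post",st[i],np.round(np.median(Q,0),4),cv2.minAreaRect((Q[:,:2]*1000).astype(np.float32)))
E
```

```text
top0 arm n 262 [ 0.437 -0.365  0.014] [ 0.584 -0.326  0.081]
  x0.450 n15 y -0.364..-0.349 mean -0.3555 zmax 0.031
  x0.460 n15 y -0.361..-0.346 mean -0.3542 zmax 0.037
  x0.470 n19 y -0.360..-0.345 mean -0.3515 zmax 0.044
  x0.480 n20 y -0.360..-0.344 mean -0.3514 zmax 0.048
  x0.490 n19 y -0.359..-0.341 mean -0.3480 zmax 0.056
  x0.500 n16 y -0.353..-0.340 mean -0.3459 zmax 0.061
  x0.510 n18 y -0.352..-0.338 mean -0.3454 zmax 0.068
  x0.520 n20 y -0.351..-0.338 mean -0.3440 zmax 0.071
  x0.530 n25 y -0.349..-0.334 mean -0.3415 zmax 0.081
  x0.540 n23 y -0.352..-0.330 mean -0.3420 zmax 0.080
  x0.550 n22 y -0.349..-0.330 mean -0.3378 zmax 0.072
  x0.560 n16 y -0.352..-0.328 mean -0.3365 zmax 0.068
  x0.570 n15 y -0.347..-0.326 mean -0.3347 zmax 0.036
  x0.580 n5 y -0.338..-0.334 mean -0.3357 zmax 0.037
top0 blank ((601.6807861328125, -118.95382690429688), (206.33062744140625, 49.62773895263672), 88.0186996459961) [0.01473227 0.02181714 0.02763915]
top0 post [232 127  16  12 163] [0.7091 0.0611 0.2611] ((710.2745361328125, 60.15766143798828), (33.956932067871094, 43.537811279296875)
[... 762 characters left out ...]
 -0.3462 zmax 0.078
  x0.550 n39 y -0.351..-0.334 mean -0.3439 zmax 0.073
  x0.560 n38 y -0.350..-0.328 mean -0.3406 zmax 0.067
  x0.570 n20 y -0.348..-0.334 mean -0.3416 zmax 0.038
  x0.580 n6 y -0.337..-0.334 mean -0.3358 zmax 0.032
scene0 blank ((587.03662109375, -107.40680694580078), (56.34649658203125, 184.75587463378906), 10.195816993713379) [0.01356074 0.02102832 0.0241161 ]
scene0 post [259 130  16   8  83] [0.698  0.1924 0.2605] ((702.9590454101562, 200.80258178710938), (46.80693054199219, 35.562686920166016), 89.63972473144531)
scene0 post [287 142  18   9  98] [0.7048 0.0564 0.2598] ((707.88720703125, 60.907501220703125), (33.258602142333984, 49.86799621582031), 6.111989498138428)
```

```bash
python3 - <<'E'
from h import *
for tag in ["top0","scene0"]:
    im,d,c=load(tag); P=pts(None,d,c)
    ok=np.isfinite(P[...,0])
    for nm,y0,y1 in [("R",.03,.09),("L",.17,.23)]:
        for z0,z1 in [(.12,.16),(.16,.2),(.2,.235),(.235,.258)]:
            m=ok&(P[...,0]>.64)&(P[...,0]<.75)&(P[...,1]<y1)&(P[...,1]>y0)&(P[...,2]>z0)&(P[...,2]<z1)
            Q=P[m]
            if len(Q)<10: continue
            print(tag,nm,z0,len(Q),"x pct",np.round(np.percentile(Q[:,0],[2,10,25,50,75]),4),"y",np.round(np.percentile(Q[:,1],[1,25,50,75,99]),4))
    # partner arm top & lower arms
    for nm,y0,y1,z0,z1 in [("partner",.15,.22,.215,.235),("lowR",.03,.1,.095,.115),("lowL",.14,.23,.095,.115)]:
        m=ok&(P[...,0]>.55)&(P[...,0]<.675)&(P[...,1]<y1)&(P[...,1]>y0)&(P[...,2]>z0)&(P[...,2]<z1)
        Q=P[m]
        if len(Q)<10: continue
        a=np.polyfit(Q[:,0],Q[:,1],1); print(tag,nm,len(Q),"yaw",np.degrees(np.arctan(a[0])),"y at .69",np.polyval(a,.69),Q[:,0].min(),Q[:,1].min(),Q[:,1].max(),np.median(Q[:,2]))
im,d,c=load("scene0")
cv2.imwrite("pics/s_b.png",cv2.resize(im[125:235,225:325],None,fx=5,fy=5,interpolation=cv2.INTER_CUBIC)[:,:,::-1])
E
```

```text
top0 R 0.12 84 x pct [0.6403 0.6416 0.6443 0.694  0.6954] y [0.0395 0.0478 0.0625 0.0737 0.0896]
top0 R 0.16 57 x pct [0.6929 0.6938 0.6947 0.6953 0.6959] y [0.0418 0.0512 0.0634 0.073  0.0891]
top0 R 0.2 44 x pct [0.6933 0.6939 0.6943 0.695  0.6957] y [0.0412 0.0495 0.0609 0.0713 0.0873]
top0 R 0.235 51 x pct [0.6933 0.6941 0.6949 0.696  0.7063] y [0.0393 0.0498 0.0618 0.0702 0.0811]
top0 L 0.12 80 x pct [0.6402 0.6415 0.6466 0.6826 0.6896] y [0.1723 0.1797 0.1857 0.1931 0.2194]
top0 L 0.16 51 x pct [0.6763 0.6841 0.6872 0.6894 0.7115] y [0.1718 0.1797 0.1832 0.1936 0.2172]
top0 L 0.2 139 x pct [0.6415 0.6498 0.6619 0.6823 0.6884] y [0.1787 0.19   0.1943 0.2008 0.218 ]
top0 L 0.235 55 x pct [0.6875 0.6878 0.6885 0.6905 0.7035] y [0.1797 0.1914 0.1984 0.21   0.2213]
top0 partner 173 yaw 1.8127135631516786 y at .69 0.19715953966694402 0.5712683344125611 0.18600969866526887 0.20323632910895076 0.2248716622301461
top0 lowR 96 yaw 2.8985729397451716 y at .69 0.0621997751837918 0.5771908138126728 0.03844737772700396 0.09971228686415091 0.10656706370776581
top0 lowL 90 yaw 2.15908991224322
[... 640 characters left out ...]
 0.6637 0.6831 0.6899 0.7049] y [0.1736 0.1813 0.1858 0.1963 0.2108]
scene0 L 0.2 213 x pct [0.6423 0.6504 0.6685 0.688  0.6974] y [0.1768 0.1825 0.1902 0.1937 0.219 ]
scene0 L 0.235 97 x pct [0.6857 0.6869 0.6886 0.6905 0.7006] y [0.1766 0.181  0.1858 0.2047 0.2223]
scene0 partner 151 yaw 1.48482310831113 y at .69 0.19482267179884882 0.5690808023283813 0.18504222481625554 0.20584298654003685 0.2230102863470138
scene0 lowR 162 yaw 1.9717566362884398 y at .69 0.05658828352920568 0.5739613100334 0.03646033466484777 0.093687336605071 0.10512133981926824
scene0 lowL 114 yaw -9.170119286767983 y at .69 0.17454981585133217 0.5689724512358437 0.1451750398453584 0.2073365111804255 0.1045371544517254
```

View pics/s_b.png

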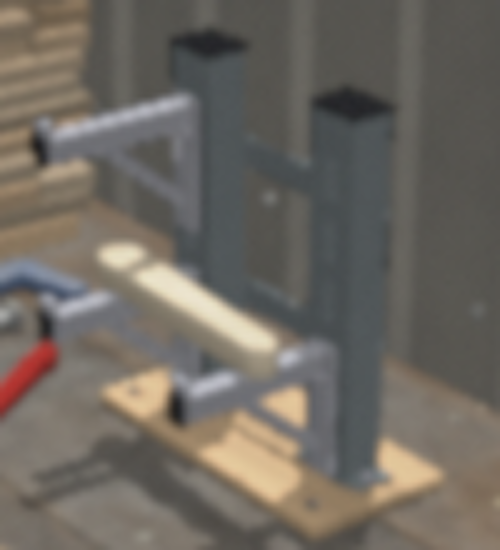

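step_arm([
  [[0.09, 0.27, -0.33, 0.05, 10], [0.09, 0.27, -0.33, 0.05, 10], [0.09, 0.27, -0.33, 0.05, 10], [0.09, 0.27, -0.33, 0.05, 10], [0.09, 0.27, -0.33, 0.05, 10], [0.09, 0.27, -0.33, 0.05, 10], [0.09, 0.27, -0.33, 0.05, 10], [0.09, 0.27, -0.33, 0.05, 10], [0.09, 0.27, -0.33, 0.05, 10], [0.09, 0.27, -0.33, 0.05, 10], [0.09, 0.33, -0.96, 0, 22.4], [0.09, 0.33, -0.96, 0, 22.4], [0.09, 0.33, -0.96, 0, 22.4], [0.09, 0.33, -0.96, 0, 22.4], [0.09, 0.33, -0.96, 0, 22.4], [0.09, 0.33, -0.96, 0, 22.4], [0.09, 0.33, -0.96, 0, 22.4], [0.09, 0.33, -0.96, 0, 22.4], [0.09, 0.33, -0.96, 0, 22.4], [0.09, 0.33, -0.96, 0, 22.4]],
])

```text
clock: 1.82
position: [0.4519, -0.126, 0.2575]
ee_rot: [-0.242, 3.132, -0.002]
force: [1.4, -0.2, 0.2]
width: 0.982
```

step_arm([
  [[0.06, 0.036, -0.223, -0.13, 0], [0.06, 0.036, -0.223, -0.13, 0], [0.06, 0.036, -0.223, -0.13, 0], [0.06, 0.036, -0.223, -0.13, 0], [0.06, 0.036, -0.223, -0.13, 0], [0.06, 0.036, -0.223, -0.13, 0], [0.06, 0.036, -0.223, -0.13, 0], [0.06, 0.036, -0.223, -0.13, 0], [0.06, 0.036, -0.223, -0.13, 0], [0.06, 0.036, -0.223, -0.13, 0]],
])

```text
clock: 2.65
position: [0.4883, -0.3476, 0.1279]
ee_rot: [-0.244, 3.131, -0.0]
force: [-0.3, 0.9, 0.2]
width: 0.653
```

```bash
python3 - <<'E'
from h import *
grab("wrist","w1"); grab("scene","s1"); o=observe(); print(o['position'],o['ee_rot'],o['joints'])
im,d,c=load("w1")
print(proj(None,[[.488,-.349,.05]],c))
E
```

```text
[ 0.48871125 -0.34734391  0.12839818] [-2.45599047e-01  3.12987841e+00 -8.58073618e-04] [ 0.19820058  0.53554772  0.481153    1.79608502 -0.31171138  0.88357687
  2.54877712]
[[251.98964436 202.58420537]]
```

View pics/w1.png

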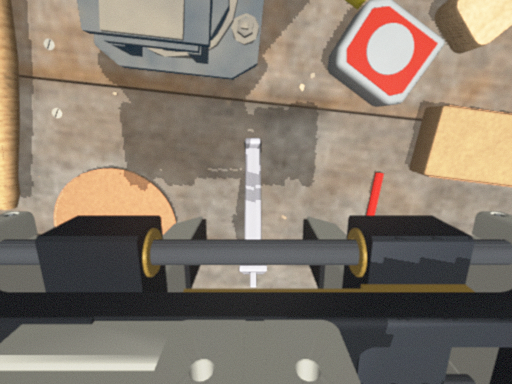

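View pics/s1.png

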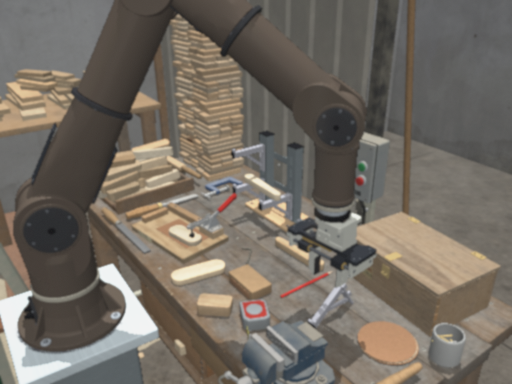

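The wrist view shows the tube centred between the fingers (columns 247–260, free end at row 140) and in line with the jaws. I'm descending to grasp it.

step_arm([
  [[0.06, -0.0005, -0.0015, -0.05, 0], [0.06, -0.0005, -0.0015, -0.09, 0], [0.06, -0.0005, -0.0015, -0.0945, 0], [0.06, -0.0005, -0.0015, -0.0945, 0], [0.06, -0.0005, -0.0015, -0.0945, 0], [0.0, -0.0005, -0.0015, -0.0945, 0], [0.0, -0.0005, -0.0015, -0.0945, 0], [0.0, -0.0005, -0.0015, -0.0945, 0], [0.0, -0.0005, -0.0015, -0.0945, 0], [0.0, -0.0005, -0.0015, -0.0945, 0], [0.0, -0.0005, -0.0015, -0.0945, 0], [0.0, -0.0005, -0.0015, -0.0945, 0], [0.0, -0.0005, -0.0015, -0.0945, 0]],
], squeeze=20)

```text
clock: 3.83
position: [0.4882, -0.3489, 0.034]
ee_rot: [-0.246, 3.13, -0.001]
force: [0.4, -0.4, 1.8]
width: 0.153
```

step_arm([
  [[0.0, 0, 0, 0.03, 0], [0.0, 0, 0.0, 0.06, 0], [0.0, 0, 0.02, 0.1, 0], [0.0, 0, 0.05, 0.14, 0], [0.0, 0, 0.08, 0.18, 0], [0.0, 0, 0.1, 0.22, 0], [0.0, 0, 0.1, 0.22, 0], [0.0, 0, 0.1, 0.22, 0]],
])

```text
clock: 4.5
position: [0.4905, -0.2469, 0.2582]
ee_rot: [-0.251, 3.123, -0.002]
force: [1.1, -1.0, -1.3]
width: 0.155
```

```bash
python3 - <<'E'
from h import *
o=observe(); print(o['position'],o['ee_rot'],o['joints'],o['force'],o['ft_torque'])
im,d,c=grab("scene","s2")
uv=proj(None,[o['position']],c)[0].astype(int); print(uv)
u,v=uv; cr=im[max(0,v-80):v+80,u-80:u+80]
cv2.imwrite("pics/s2c.png",cv2.resize(cr,None,fx=3.7,fy=3.7,interpolation=cv2.INTER_CUBIC)[:,:,::-1])
E
```

```text
[ 0.49053344 -0.2468548   0.2581519 ] [-2.50838590e-01  3.12291598e+00 -2.04610965e-03] [-0.04899241  0.30963757  0.5513517   1.77493187 -0.18404414  1.09942649
  2.29498281] [ 1.14102241 -1.03641004 -1.29719252] [-0.00597999 -0.03983506  0.00411382]
[301 204]
```

View pics/s2c.png

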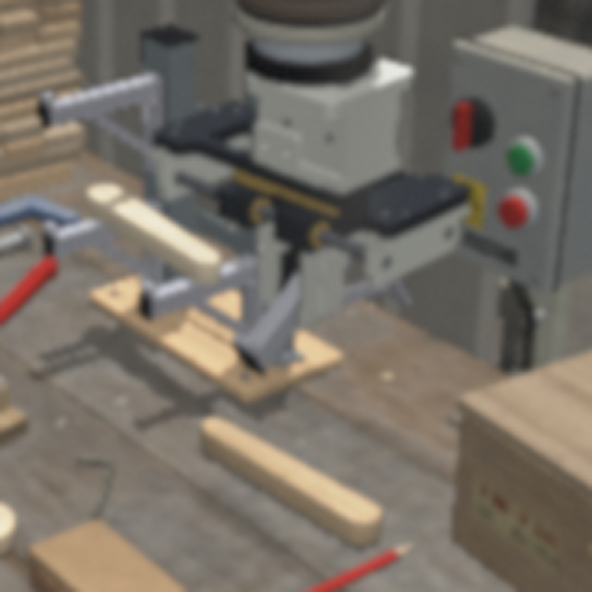

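step_arm([
  [[0.0, 0, 0.03, 0.04, -7], [0.0, 0, 0.06, 0.08, -14], [0.0, 0, 0.09, 0.1, -21], [0.0, 0, 0.12, 0.1, -28], [0.0, 0, 0.15, 0.1, -35], [0.0, 0, 0.18, 0.1, -42], [0.0, 0.02, 0.21, 0.1, -49], [0.0, 0.04, 0.24, 0.1, -56], [0.0, 0.06, 0.273, 0.1, -63], [0.0, 0.09, 0.273, 0.1, -70], [0.0, 0.12, 0.273, 0.1, -77], [0.0, 0.15, 0.273, 0.1, -84], [0.0, 0.18, 0.273, 0.1, -91], [0.0, 0.2, 0.273, 0.1, -96.5], [0.0, 0.22, 0.273, 0.1, -96.5], [0.0, 0.22, 0.273, 0.1, -96.5], [0.0, 0.22, 0.273, 0.1, -96.5]],
])

```text
clock: 5.97
position: [0.7099, 0.0238, 0.3525]
ee_rot: [2.17, 2.269, -0.015]
force: [-0.2, -0.1, -1.7]
width: 0.154
```

```bash
python3 - <<'E'
from h import *
o=observe(); print(o['position'],o['ee_rot'],o['joints'],o['force'],o['ft_torque'])
im,d,c=grab("scene","s3")
uv=proj(None,[o['position']],c)[0].astype(int); print(uv)
u,v=uv; cr=im[max(0,v-80):v+80,u-80:u+80]
cv2.imwrite("pics/s3c.png",cv2.resize(cr,None,fx=3.7,fy=3.7,interpolation=cv2.INTER_CUBIC)[:,:,::-1])
E
```

```text
[0.70986372 0.02376212 0.3525232 ] [ 2.17012565  2.26923161 -0.01480242] [-0.47967665  0.59247462  0.70386841  1.17637877 -0.36208343  1.50043055
  0.2067535 ] [-0.1539776 -0.056814  -1.7030743] [-0.07365155  0.05192645  0.02439936]
[304 117]
```

View pics/s3c.png

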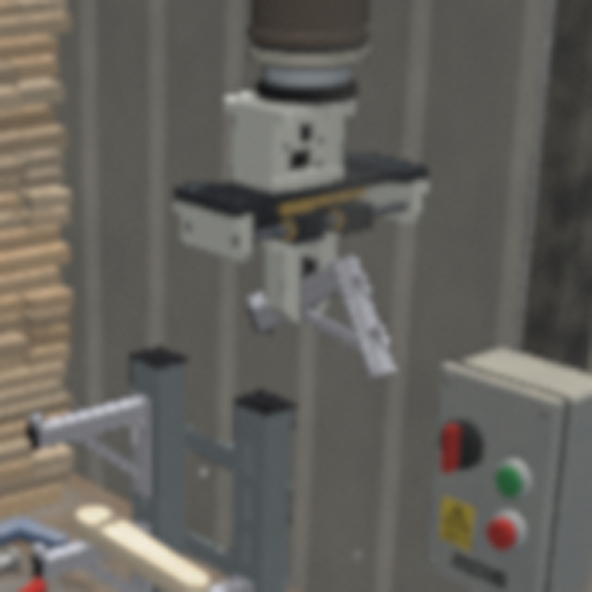

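step_arm([
  [[0.0, 0, 0.002, -0.03, 0], [0.0, 0, 0.002, -0.05, 0], [0.0, 0, 0.002, -0.055, 0], [0.0, 0, 0.002, -0.06, 0], [0.0, 0, 0.002, -0.065, 0], [0.0, 0, 0.002, -0.068, 0], [0.0, 0, 0.002, -0.068, 0]],
], squeeze=14)

```text
clock: 6.6
position: [0.7097, 0.025, 0.2865]
ee_rot: [2.169, 2.267, -0.011]
force: [0.1, -1.9, 1.8]
width: 0.154
```

```bash
python3 - <<'E'
from h import *
o=observe(); print(o['position'],o['ee_rot'],o['force'],o['ft_torque'])
im,d,c=grab("scene","s4")
uv=proj(None,[o['position']],c)[0].astype(int); print(uv)
u,v=uv; cr=im[max(0,v-60):v+60,u-60:u+60]
cv2.imwrite("pics/s4c.png",cv2.resize(cr,None,fx=4.9,fy=4.9,interpolation=cv2.INTER_CUBIC)[:,:,::-1])
E
```

```text
[0.7097434  0.02498044 0.28648544] [ 2.1694897   2.2672189  -0.01135559] [ 0.06321735 -1.90265124  1.83309193] [-0.42985683  0.05880835 -0.01872717]
[303 139]
```

View pics/s4c.png

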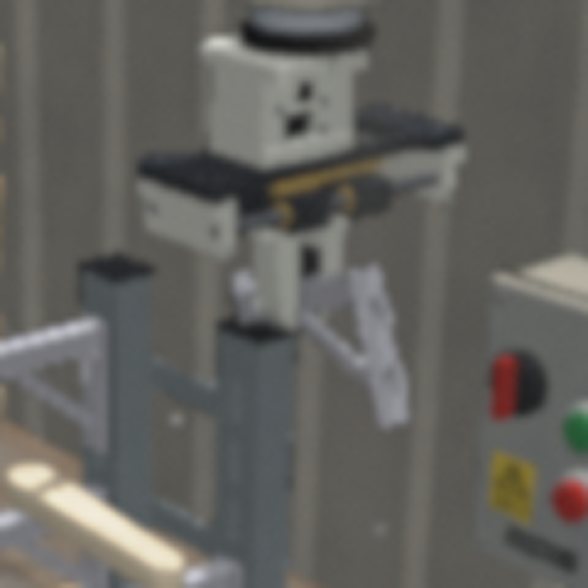

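The plate is now steeper and the free end is resting on the post top, so the arm is pivoting as planned. I'm continuing down.

step_arm([
  [[0.0, 0, 0.0015, -0.006, 0], [0.0, 0, 0.0015, -0.011, 0], [0.0, 0, 0.0015, -0.015, 0], [0.0, 0, 0.0015, -0.018, 0], [0.0, 0, 0.0015, -0.02, 0], [0.0, 0, 0.0015, -0.021, 0], [0.0, 0, 0.0015, -0.021, 0]],
])

```text
clock: 7.23
position: [0.7097, 0.0266, 0.2657]
ee_rot: [2.17, 2.267, -0.011]
force: [-1.2, -2.4, 5.4]
width: 0.152
```

```bash
python3 - <<'E'
from h import *
o=observe(); print(o['position'],o['ee_rot'],o['force'],o['ft_torque'])
im,d,c=grab("scene","s5")
uv=proj(None,[o['position']],c)[0].astype(int); print(uv)
u,v=uv; cr=im[max(0,v-60):v+60,u-60:u+60]
cv2.imwrite("pics/s5c.png",cv2.resize(cr,None,fx=4.9,fy=4.9,interpolation=cv2.INTER_CUBIC)[:,:,::-1])
E
```

```text
[0.70965396 0.0265536  0.26574357] [ 2.16953348  2.267477   -0.01142441] [-1.17872008 -2.42012965  5.37308029] [-0.51557949  0.33052186 -0.0038658 ]
[302 146]
```

View pics/s5c.png

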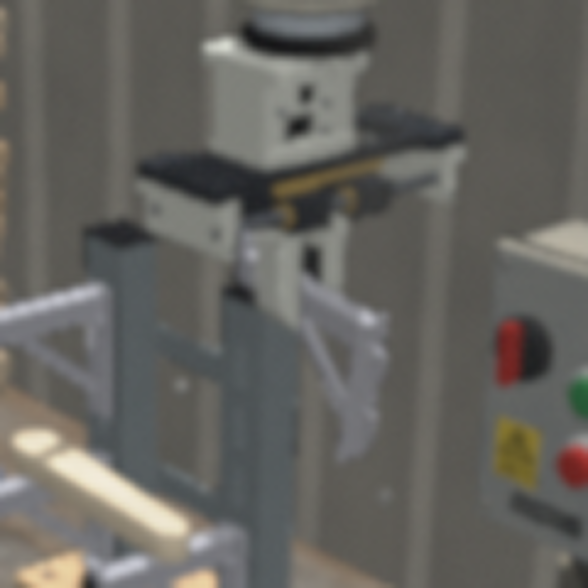

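```bash
cat > armfit.py <<'E'
from h import *
def pl(tag,gx,gy,gz,ax):  # ax: horizontal unit dir of arm x ; print profile in arm plane
    im,d,c=load(tag); P=pts(None,d,c)-np.array([gx,gy,gz])
    ay=np.array([-ax[1],ax[0],0]); ax=np.array([ax[0],ax[1],0])
    s=P@ax; l=P@ay; h=P[...,2]
    m=(s>.012)&(s<.09)&(abs(l)<.02)&(h<.03)&(h>-.1)
    return s[m],l[m],h[m]
E
python3 - <<'E'
from armfit import *
for tag,z in [("s5",.2707)]:
    s,l,h=pl(tag,.7097,.0266,z,(.04,-.999))
    print(len(s))
    for h0 in np.arange(-.09,.025,.01):
        m=abs(h-h0)<.005
        if m.sum()>3: print("h %.2f n%d s pct"%(h0,m.sum()),np.round(np.percentile(s[m],[0,10,50,90,100]),4),"l",np.round(np.percentile(l[m],[5,50,95]),4))
    for s0 in np.arange(.015,.07,.006):
        m=abs(s-s0)<.003
        if m.sum()>2: print("s %.3f hmax %.4f"%(s0,h[m].max()))
E
```

```text
379
h -0.09 n5 s pct [0.0511 0.0518 0.0555 0.0565 0.057 ] l [-0.0096 -0.006   0.0095]
h -0.08 n19 s pct [0.0531 0.0532 0.0557 0.0585 0.0594] l [-0.0107 -0.0044  0.0071]
h -0.07 n19 s pct [0.0512 0.055  0.0576 0.0687 0.0712] l [-0.0101 -0.0036  0.0045]
h -0.06 n32 s pct [0.0356 0.0424 0.059  0.0692 0.0699] l [-0.011  -0.0028  0.0028]
h -0.05 n35 s pct [0.0275 0.0347 0.0571 0.0611 0.0629] l [-0.0106 -0.0021  0.0079]
h -0.04 n35 s pct [0.0195 0.0238 0.0363 0.061  0.0636] l [-0.0089 -0.0017  0.0052]
h -0.03 n37 s pct [0.0152 0.0183 0.0614 0.0719 0.0757] l [-0.0111 -0.0036  0.0032]
h -0.02 n39 s pct [0.0127 0.0146 0.0618 0.0739 0.0776] l [-0.0109 -0.0025  0.0047]
h -0.01 n48 s pct [0.0129 0.0199 0.0495 0.065  0.0738] l [-0.0109 -0.0065  0.0094]
h -0.00 n76 s pct [0.012  0.0166 0.0441 0.0647 0.0672] l [-0.0109 -0.0054  0.008 ]
h 0.01 n23 s pct [0.0127 0.013  0.0174 0.0314 0.0447] l [-0.0185 -0.0021  0.0056]
h 0.02 n6 s pct [0.0124 0.0125 0.0129 0.0137 0.0138] l [-0.0141  0.0118  0.0193]
s 0.015 hmax 0.0290
s 0.021 hmax 0.0081
s 0.027 hmax 0.0068
s 0.033 hmax 0.0060
s 0.039 hmax 0.0049
s 0.045 hmax 0.0056
s 0.051 hmax 0.0048
s 0.057 hmax 0.0023
s 0.063 hmax 0.0022
s 0.069 hmax 0.0008
```

The depth profile shows the plate leaning about 6.5° nose-down, so I overshot slightly. I'll correct that by setting the plate's foot down on the post top.

step_arm([
  [[0.0, -0.002, 0, 0.03, 0], [0.0, -0.002, 0, 0.07, 0], [0.0, -0.002, 0.01, 0.11, 0], [0.0, -0.002, 0.05, 0.115, 0], [0.0, -0.002, 0.0915, 0.115, 0], [0.0, -0.002, 0.0915, 0.105, 0], [0.0, -0.002, 0.0915, 0.085, 0], [0.0, -0.002, 0.0915, 0.079, 0], [0.0, -0.002, 0.0915, 0.0755, 0], [0.0, -0.002, 0.0915, 0.072, 0], [0.0, -0.002, 0.0915, 0.0705, 0], [0.0, -0.002, 0.0915, 0.0705, 0], [0.0, -0.002, 0.0915, 0.0705, 0]],
])

```text
clock: 8.37
position: [0.7078, 0.1219, 0.3379]
ee_rot: [2.166, 2.274, -0.003]
force: [-0.6, 10.4, 15.0]
width: 0.158
```

```bash
python3 - <<'E'
from armfit import *
o=observe(); p=o['position']; print(p,o['ee_rot'],o['force'],o['ft_torque'],o['joints'])
im,d,c=grab("scene","s6")
uv=proj(None,[o['position']],c)[0].astype(int); print(uv)
u,v=uv; cr=im[max(0,v-60):v+60,u-60:u+60]
cv2.imwrite("pics/s6c.png",cv2.resize(cr,None,fx=4.9,fy=4.9,interpolation=cv2.INTER_CUBIC)[:,:,::-1])
s,l,h=pl("s6",p[0],p[1],p[2]+.005,(.04,-.999))
for h0 in np.arange(-.09,.025,.01):
        m=abs(h-h0)<.005
        if m.sum()>3: print("h %.2f n%d s pct"%(h0,m.sum()),np.round(np.percentile(s[m],[0,10,50,90,100]),4),"l",np.round(np.percentile(l[m],[5,50,95]),4))
for s0 in np.arange(.015,.07,.006):
        m=abs(s-s0)<.003
        if m.sum()>2: print("s %.3f hmax %.4f"%(s0,h[m].max()))
E
```

```text
[0.70780304 0.12194642 0.33793833] [ 2.16618631  2.27392296 -0.00316452] [-0.59724387 10.38187476 15.02520661] [ 2.25295734  0.28408625 -0.04247382] [-0.6064449   0.60804516  0.69378502  1.18383155 -0.37360776  1.47422688
  0.07909602]
[282 114]
h -0.09 n48 s pct [0.0423 0.0507 0.0779 0.0821 0.0846] l [-0.0173 -0.0133  0.0117]
h -0.08 n69 s pct [0.0406 0.0503 0.0646 0.0833 0.0889] l [-0.0178 -0.0055  0.012 ]
h -0.07 n18 s pct [0.0507 0.0536 0.0571 0.0611 0.0691] l [-0.0105 -0.003   0.0078]
h -0.06 n25 s pct [0.037  0.0545 0.0596 0.07   0.0719] l [-0.0105 -0.0022  0.0019]
h -0.05 n36 s pct [0.0263 0.0384 0.0571 0.0668 0.0706] l [-0.0111 -0.0027  0.0066]
h -0.04 n40 s pct [0.0178 0.0264 0.0557 0.0607 0.0645] l [-0.0106 -0.0018  0.0086]
h -0.03 n31 s pct [0.012  0.0188 0.0575 0.061  0.0686] l [-0.0129 -0.0022  0.0059]
h -0.02 n31 s pct [0.0125 0.0175 0.0591 0.0713 0.08  ] l [-0.0092 -0.002   0.0053]
h -0.01 n42 s pct [0.0137 0.0258 0.0598 0.0687 0.0717] l [-0.01   -0.0045  0.0099]
h -0.00 n55 s pct [0.0122 0.0156 0.0409 0.0609 0.0653] l [-0.0136 -0.0059  0.0091]
h 0.01 n48 s pct [0.0121 0.0139 0.0383 0.06   0.0652] l [-0.01   -0.004   0.0082]
h 0.02 n5 s pct [0.0126 0.0126 0.0126 0.0133 0.0137] l [-0.0165  0.0047  0.019 ]
s 0.015 hmax 0.0289
s 0.021 hmax 0.0095
s 0.027 hmax 0.0105
s 0.033 hmax 0.0112
s 0.039 hmax 0.0111
s 0.045 hmax 0.0087
s 0.051 hmax 0.0088
s 0.057 hmax 0.0093
s 0.063 hmax 0.0092
s 0.069 hmax -0.0088
```

View pics/s6c.png

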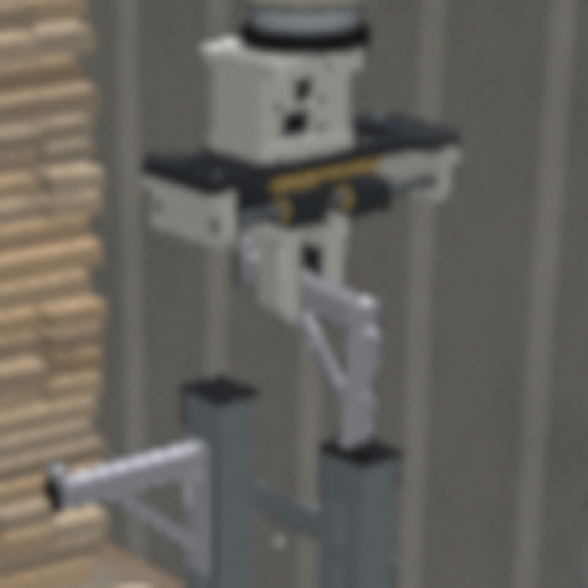

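step_arm([
  [[0.0, 0, -0.004, 0.02, 0], [0.0, 0, -0.004, 0.04, 6], [0.0, -0.02, -0.01, 0.04, 13], [0.0, -0.04, -0.02, 0.04, 20], [0.0, -0.06, -0.03, 0.04, 27], [0.0, -0.08, -0.04, 0.04, 34], [0.0, -0.1, -0.05, 0.04, 41], [0.0, -0.115, -0.065, 0.04, 48], [0.0, -0.115, -0.065, 0.04, 55], [0.0, -0.115, -0.065, 0.04, 62], [0.0, -0.115, -0.065, 0.04, 69], [0.0, -0.115, -0.065, 0.04, 76], [0.0, -0.115, -0.065, 0.03, 83], [0.0, -0.115, -0.065, 0.0, 89.5], [0.0, -0.115, -0.065, -0.04, 89.5], [0.0, -0.11, -0.065, -0.08, 89.5], [0.0, -0.108, -0.065, -0.1, 89.5], [0.0, -0.108, -0.065, -0.1, 89.5], [0.0, -0.108, -0.065, -0.1, 89.5]],
], squeeze=20)

```text
clock: 10.0
position: [0.5991, 0.0564, 0.237]
ee_rot: [0.061, -3.14, 0.002]
force: [0.4, -0.0, -1.9]
width: 0.153
```

```bash
python3 - <<'E'
from armfit import *
o=observe(); p=o['position']; print(p,o['ee_rot'],o['force'],o['ft_torque'],o['joints'])
im,d,c=grab("scene","s7"); grab("top","t7"); grab("wrist","w7")
uv=proj(None,[o['position']],c)[0].astype(int); print(uv)
u,v=uv; cr=im[max(0,v-60):v+60,u-60:u+60]
cv2.imwrite("pics/s7c.png",cv2.resize(cr,None,fx=4.9,fy=4.9,interpolation=cv2.INTER_CUBIC)[:,:,::-1])
rv=o['ee_rot']; print("jaw",np.degrees(np.arctan2(*R.from_rotvec(rv).as_matrix()[[1,0],1])))
s,l,h=pl("s7",p[0],p[1],p[2]+.005,(.9992,.04))
for h0 in np.arange(-.09,.025,.01):
        m=abs(h-h0)<.005
        if m.sum()>3: print("h %.2f n%d s pct"%(h0,m.sum()),np.round(np.percentile(s[m],[0,10,50,90,100]),4),"l",np.round(np.percentile(l[m],[5,50,95]),4))
for s0 in np.arange(.015,.07,.006):
        m=abs(s-s0)<.003
        if m.sum()>2: print("s %.3f hmax %.4f"%(s0,h[m].max()))
E
```

```text
[0.59906245 0.05636883 0.23703899] [ 6.12707980e-02 -3.14032874e+00  1.64316608e-03] [ 0.36397028 -0.00716695 -1.86869599] [-0.00634409 -0.0044308   0.02115139] [-0.44573754  0.40929628  0.37235092  1.65929969 -0.16170852  1.10433673
  1.58147737]
[265 160]
jaw 92.235526880174
h -0.08 n14 s pct [0.0499 0.0502 0.0513 0.055  0.0891] l [-0.0115 -0.0029  0.0094]
h -0.07 n15 s pct [0.0488 0.0493 0.0519 0.0604 0.0702] l [-0.0127 -0.0031  0.005 ]
h -0.06 n19 s pct [0.0412 0.0427 0.0512 0.0597 0.0687] l [-0.0106 -0.0052  0.0006]
h -0.05 n33 s pct [0.03   0.0366 0.0533 0.0569 0.0693] l [-0.0111 -0.0029  0.0092]
h -0.04 n32 s pct [0.017  0.0247 0.0507 0.0568 0.0581] l [-0.0137 -0.0041  0.0082]
h -0.03 n30 s pct [0.0139 0.0175 0.0538 0.0566 0.0708] l [-0.0119 -0.0028  0.007 ]
h -0.02 n21 s pct [0.0124 0.0517 0.0549 0.0639 0.0723] l [-0.0127 -0.0044  0.0059]
h -0.01 n28 s pct [0.0261 0.0332 0.0537 0.0629 0.071 ] l [-0.0128 -0.0061 -0.0023]
h -0.00 n34 s pct [0.0239 0.0283 0.044  0.0577 0.06  ] l [-0.0119 -0.0083 -0.0044]
h 0.01 n7 s pct [0.0241 0.0319 0.0474 0.0581 0.0619] l [-0.0113 -0.0084 -0.0059]
s 0.015 hmax -0.0223
s 0.021 hmax 0.0008
s 0.027 hmax 0.0068
s 0.033 hmax 0.0045
s 0.039 hmax 0.0074
s 0.045 hmax 0.0068
s 0.051 hmax 0.0044
s 0.057 hmax 0.0060
s 0.063 hmax 0.0065
s 0.069 hmax -0.0101
```

View pics/s7c.png

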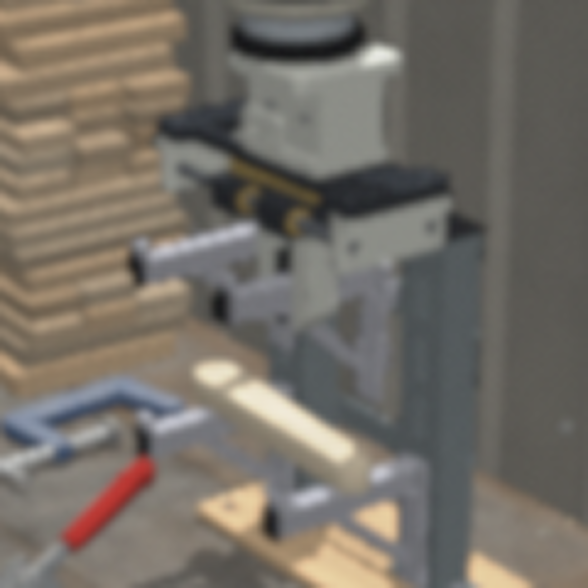

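View pics/w7.png

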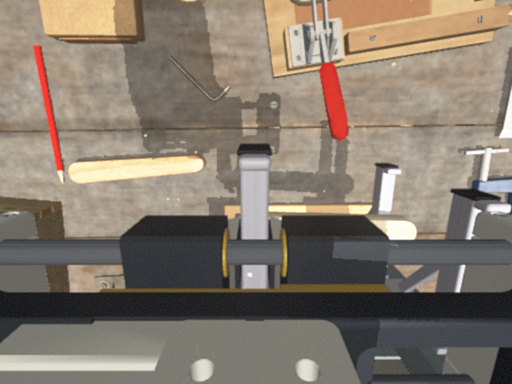

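The scene view shows the loose arm level in front of the right post. The wrist view shows its tube centred at column 255, and the partner arm's cap near (475,195). I'll measure the sideways offset against the partner arm in this same wrist picture.

```bash
python3 - <<'E'
from h import *
im,d,c=load("w7")
cv2.imwrite("pics/w7a.png",cv2.resize(im[130:300,210:512],None,fx=2.6,fy=2.6,interpolation=cv2.INTER_CUBIC)[:,:,::-1])
P=pts(None,d,c)
for v in [160,175,190,205,220,200]:
    print(v,[ (u,np.round(P[v,u],3).tolist()) for u in ((238,255,272) if v<200 else (440,455,470,485))])
E
```

```text
160 [(238, [0.587, 0.033, -0.001]), (255, [0.55, 0.055, 0.268]), (272, [0.585, 0.082, -0.0])]
175 [(238, [0.608, 0.034, 0.0]), (255, [0.558, 0.056, 0.258]), (272, [0.607, 0.083, -0.001])]
190 [(238, [0.631, 0.034, -0.002]), (255, [0.565, 0.056, 0.258]), (272, [0.629, 0.084, -0.001])]
205 [(440, [0.642, 0.334, -0.001]), (455, [0.582, 0.191, 0.21]), (470, [0.578, 0.19, 0.222]), (485, [0.575, 0.19, 0.233])]
220 [(440, [0.665, 0.338, 0.0]), (455, [0.592, 0.191, 0.213]), (470, [0.587, 0.19, 0.225]), (485, [0.564, 0.135, 0.295])]
200 [(440, [0.634, 0.332, -0.001]), (455, [0.579, 0.19, 0.209]), (470, [0.576, 0.19, 0.221]), (485, [0.574, 0.194, 0.227])]
```

View pics/w7a.png

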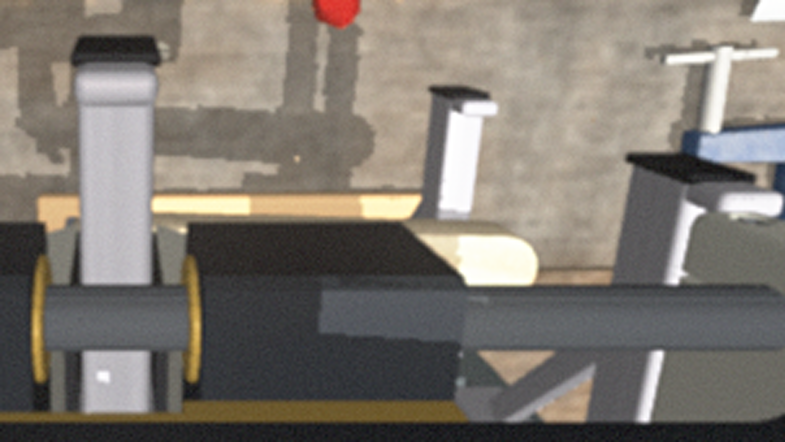

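```bash
python3 - <<'E'
from h import *
im,d,c=load("w7"); P=pts(None,d,c)
X,Y,Z=P[...,0],P[...,1],P[...,2]
m=(Z>.195)&(Z<.221)&(Y>.175)&(Y<.2)&(X>.57)&(X<.66)
a=np.polyfit(X[m],Y[m],1); r=Y[m]-np.polyval(a,X[m]); m2=abs(r)<.002
a=np.polyfit(X[m][m2],Y[m][m2],1); print("partner inner face",m.sum(),m2.sum(),X[m].min(),X[m].max(),np.degrees(np.arctan(a[0])),np.polyval(a,[.58,.69]),r[m2].std())
m=(Z>.25)&(Z<.262)&(Y>.04)&(Y<.075)&(X>.555)&(X<.61)
L=[]
for v in range(165,232):
    u=np.where(m[v]&(np.arange(512)>235)&(np.arange(512)<275))[0]
    if len(u)>10: L.append((X[v,u].mean(),Y[v,u].min(),Y[v,u].max(),Z[v,u].mean(),u.min(),u.max()))
L=np.array(L); print(np.round(L[::5],4)); mid=(L[:,1]+L[:,2])/2
a=np.polyfit(L[:,0],mid,1); print("ours yaw",np.degrees(np.arctan(a[0])),np.polyval(a,[.58,.599,.69])); print("z slope",np.polyfit(L[:,0],L[:,3],1))
# free end extent
m=(Z>.25)&(Z<.275)&(Y>.04)&(Y<.075)&(X<.6); print("ours xmin",np.percentile(X[m],[0,1,5]))
m=(Z>.2)&(Z<.24)&(Y>.18)&(Y<.21)&(X<.6); print("partner xmin",np.percentile(X[m],[0,1,5]))
E
```

```text
partner inner face 1392 1230 0.5709578486788714 0.6497751018731893 2.532811586620492 [0.18983585 0.19470167] 0.0005786727747423593
[[5.562e-01 4.860e-02 6.230e-02 2.579e-01 2.400e+02 2.690e+02]
 [5.586e-01 4.870e-02 6.250e-02 2.578e-01 2.400e+02 2.690e+02]
 [5.610e-01 4.880e-02 6.260e-02 2.577e-01 2.400e+02 2.690e+02]
 [5.636e-01 4.880e-02 6.220e-02 2.574e-01 2.400e+02 2.680e+02]
 [5.660e-01 4.940e-02 6.240e-02 2.576e-01 2.410e+02 2.680e+02]
 [5.685e-01 4.950e-02 6.250e-02 2.573e-01 2.410e+02 2.680e+02]
 [5.710e-01 4.950e-02 6.260e-02 2.573e-01 2.410e+02 2.680e+02]
 [5.735e-01 4.960e-02 6.280e-02 2.572e-01 2.410e+02 2.680e+02]
 [5.762e-01 4.960e-02 6.290e-02 2.569e-01 2.410e+02 2.680e+02]
 [5.788e-01 4.970e-02 6.310e-02 2.568e-01 2.410e+02 2.680e+02]
 [5.816e-01 4.970e-02 6.330e-02 2.565e-01 2.410e+02 2.680e+02]
 [5.842e-01 4.980e-02 6.330e-02 2.564e-01 2.410e+02 2.680e+02]
 [5.869e-01 4.990e-02 6.360e-02 2.563e-01 2.410e+02 2.680e+02]]
ours yaw 2.434472266830457 [0.05643914 0.05724693 0.06111581]
z slope [-0.05675494  0.28957917]
ours xmin [0.5450356  0.54547897 0.54658307]
partner xmin [0.57067206 0.57111069 0.57137533]
```

```bash
python3 - <<'E'
from h import *
im,d,c=load("w7"); P=pts(None,d,c)
X,Y,Z=P[...,0],P[...,1],P[...,2]
m=(Y>.186)&(Y<.21)&(X>.57)&(X<.66)&(Z>.15)&(Z<.25)
for x0 in np.arange(.575,.66,.01):
    k=m&(abs(X-x0)<.005); 
    if k.sum()>5: print("%.3f"%x0,k.sum(),np.round(np.percentile(Z[k],[50,90,98,100]),4))
E
```

```text
0.575 946 [0.2253 0.2352 0.236  0.2369]
0.585 399 [0.2189 0.2252 0.2262 0.2265]
0.595 383 [0.2188 0.2251 0.2261 0.2266]
0.605 103 [0.2123 0.2193 0.2213 0.2224]
0.615 17 [0.2248 0.226  0.2264 0.2266]
0.625 251 [0.2211 0.2253 0.2259 0.2267]
0.635 378 [0.2155 0.2245 0.2258 0.2264]
0.645 249 [0.1932 0.2149 0.218  0.2204]
0.655 134 [0.1807 0.1862 0.188  0.189 ]
```

step_arm([
  [[0.0, 0, 0.0005, -0.008, 0], [0.0, 0.003, 0.0005, -0.013, 0], [0.0, 0.012, 0.001, -0.013, 0], [0.0, 0.018, 0.0013, -0.013, 0], [0.0, 0.022, 0.0014, -0.013, 0], [0.0, 0.025, 0.0016, -0.013, 0], [0.0, 0.027, 0.0016, -0.013, 0], [0.0, 0.027, 0.0016, -0.013, 0]],
])

```text
clock: 10.82
position: [0.6284, 0.0581, 0.2269]
ee_rot: [-0.061, 3.135, -0.0]
force: [-0.3, 0.2, -1.6]
width: 0.153
```

```bash
python3 - <<'E'
from h import *
o=observe(); print(o['position'],o['force'],o['ft_torque'])
im,d,c=grab("scene","s8"); 
uv=proj(None,[o['position']],c)[0].astype(int); u,v=uv; u+=15;v+=15; cr=im[max(0,v-50):v+50,u-50:u+50]
cv2.imwrite("pics/s8c.png",cv2.resize(cr,None,fx=5.9,fy=5.9,interpolation=cv2.INTER_CUBIC)[:,:,::-1])
E
```

```text
[0.62842529 0.05810963 0.22687306] [-0.28162371  0.18445504 -1.55832454] [ 0.00017922  0.05737671 -0.08499938]
```

View pics/s8c.png

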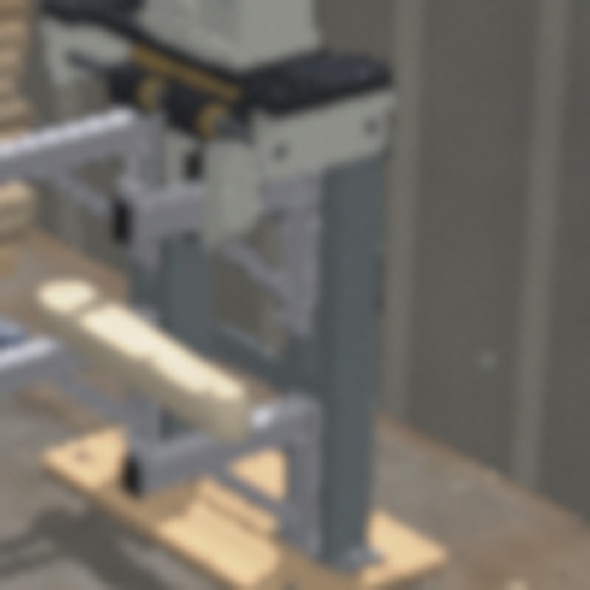

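There's no contact force with 29 mm of travel done, so the hook tips are in the slots. I'm closing the last few millimetres.

step_arm([
  [[0.0, 0.001, 0.0, -0.001, 0], [0.0, 0.002, 0.0, -0.002, 0], [0.0, 0.003, 0.0, -0.002, 0], [0.0, 0.004, 0.0, -0.002, 0], [0.0, 0.005, 0.0, -0.002, 0], [0.0, 0.005, 0.0, -0.002, 0]],
])

```text
clock: 11.37
position: [0.6329, 0.0581, 0.2248]
ee_rot: [-0.061, 3.136, -0.0]
force: [-1.0, -0.1, -1.6]
width: 0.154
```

```bash
cat > chk.py <<'E'
from h import *
def chk(tag):
    o=observe(); print(o['position'],o['force'],o['ft_torque'])
    im,d,c=grab("wrist",tag); P=pts(None,d,c)
    X,Y,Z=P[...,0],P[...,1],P[...,2]; x0=o['position'][0]
    m=(Z>.21)&(Z<.262)&(Y>.04)&(Y<.08)&(X>x0-.045)&(X<x0+.02)
    L=[]
    for v in range(120,300):
        u=np.where(m[v]&(np.arange(512)>225)&(np.arange(512)<285))[0]
        if 40>len(u)>10: L.append((X[v,u].mean(),(Y[v,u].min()+Y[v,u].max())/2,np.median(Z[v,u])))
    L=np.array(L)
    if len(L)<5: print("few"); return
    a=np.polyfit(L[:,0],L[:,1],1); b=np.polyfit(L[:,0],L[:,2],1)
    print("n",len(L),"yaw %.2f y@.695 %.4f"%(np.degrees(np.arctan(a[0])),np.polyval(a,.695)),"pitch %.2f z@grip %.4f z@.695 %.4f"%(np.degrees(np.arctan(b[0])),np.polyval(b,x0),np.polyval(b,.695)))
    m=(Z>.2)&(Z<.275)&(Y>.04)&(Y<.075)&(X<.62); print("ours xmin",np.percentile(X[m],[0,1,5]))
    m=(Z>.2)&(Z<.24)&(Y>.18)&(Y<.21)&(X<.6); print("partner xmin",np.percentile(X[m],[0,1,5]))
E
python3 -c "
from chk import *
chk('w9')"
```

```text
[0.63292192 0.05811325 0.22478739] [-1.02217169 -0.14897524 -1.63216733] [ 0.07186896  0.23677055 -0.01634049]
n 51 yaw 2.31 y@.695 0.0613 pitch -3.10 z@grip 0.2408 z@.695 0.2374
ours xmin [0.57659871 0.57698438 0.57768291]
partner xmin [0.57112555 0.57144185 0.5724397 ]
```

step_arm([
  [[0.0, 0.002, 0.0, 0.0, 0], [0.0, 0.003, 0.0, 0.0, 0], [0.0, 0.003, 0.0, -0.001, 0], [0.0, 0.003, 0.0, -0.002, 0], [0.0, 0.003, 0.0, -0.003, 0], [0.0, 0.003, 0.0, -0.004, 0], [0.0, 0.003, 0.0, -0.004, 0]],
], squeeze=12)

```text
clock: 12.0
position: [0.6341, 0.058, 0.2203]
ee_rot: [-0.062, 3.14, -0.0]
force: [-8.6, -0.3, 0.9]
width: 0.152
```

```bash
python3 -c "
from chk import *
chk('w10')"
```

```text
[0.6340522  0.05800591 0.22034275] [-8.59187909 -0.30781922  0.89043031] [-0.11929568  1.70815191  0.01355485]
n 50 yaw 3.28 y@.695 0.0628 pitch 0.22 z@grip 0.2363 z@.695 0.2365
ours xmin [0.57740215 0.57762332 0.57838608]
partner xmin [0.57130529 0.57164532 0.57273266]
```

Now it's level (0.2°) and flush with the post. I'm pressing it down the remaining ~10.5 mm.

step_arm([
  [[0.0, 0.001, 0.0, -0.002, 0], [0.0, 0.001, 0.0, -0.004, 0], [0.0, 0.001, 0.0, -0.006, 0], [0.0, 0.001, 0.0, -0.008, 0], [0.0, 0.001, 0.0, -0.01, 0], [0.0, 0.001, 0.0, -0.011, 0], [0.0, 0.001, 0.0, -0.011, 0], [0.0, 0.001, 0.0, -0.011, 0]],
], squeeze=20)

```text
clock: 12.72
position: [0.634, 0.058, 0.2096]
ee_rot: [0.062, -3.14, -0.0]
force: [-7.4, 0.0, 4.4]
width: 0.152
```

```bash
python3 -c "
from chk import *
chk('w11')"
```

```text
[0.6340293  0.05800793 0.20957103] [-7.39683679  0.01840599  4.36013692] [0.01286087 1.31893362 0.04860027]
n 56 yaw 2.96 y@.695 0.0622 pitch 0.11 z@grip 0.2255 z@.695 0.2256
ours xmin [0.57745045 0.57770696 0.5789765 ]
partner xmin [0.57161545 0.57180884 0.57312786]
```

step_arm([
  [[0.0, 0.001, 0.0, -0.002, 0], [0.0, 0.001, 0.0, -0.003, 0], [0.0, 0.001, 0.0, -0.003, 0], [0.0, 0.001, 0.0, -0.003, 0]],
])

```text
clock: 13.1
position: [0.6338, 0.058, 0.2084]
ee_rot: [0.062, -3.138, -0.002]
force: [-13.8, -0.3, 18.7]
width: 0.149
```

```bash
python3 -c "
from chk import *
chk('w12')"
```

```text
[0.63380049 0.05799712 0.20836763] [-13.76771803  -0.31373399  18.66852987] [-0.04130665  2.77506744  0.0831337 ]
n 57 yaw 2.86 y@.695 0.0620 pitch 0.82 z@grip 0.2248 z@.695 0.2257
ours xmin [0.57675621 0.57704901 0.57854894]
partner xmin [0.57185308 0.57206712 0.5733398 ]
```

It's at a hard stop (19 N up, heel top at 0.2257). I'm releasing it and lifting away.

step_arm([
  [[0.0, -0.0005, 0.0, 0.001, 0], [0.06, -0.0005, 0.0, 0.001, 0], [0.06, -0.0005, 0.0, 0.001, 0], [0.06, -0.0005, 0.0, 0.001, 0], [0.06, -0.0005, 0.0, 0.001, 0], [0.06, -0.0005, 0.0, 0.02, 0], [0.06, -0.001, 0.0, 0.05, 0], [0.06, -0.03, -0.0, 0.09, 0], [0.06, -0.06, -0.03, 0.1, 0], [0.06, -0.06, -0.06, 0.1, 0], [0.06, -0.06, -0.06, 0.1, 0]],
])

```text
clock: 14.07
position: [0.5728, -0.0096, 0.3108]
ee_rot: [-0.05, 3.14, -0.003]
force: [0.3, -1.3, 0.3]
width: 0.652
```

```bash
python3 - <<'E'
from h import *
o=observe(); print(o['position'],o['ee_rot'],o['force'],o['joints'])
im,d,c=grab("wrist","w13"); P=pts(None,d,c); X,Y,Z=P[...,0],P[...,1],P[...,2]
im2,d2,c2=grab("scene","s13")
cv2.imwrite("pics/s13c.png",cv2.resize(im2[125:285,225:345],None,fx=3.7,fy=3.7,interpolation=cv2.INTER_CUBIC)[:,:,::-1])
for nm,y0,y1 in [("ours",.04,.075),("partner",.18,.215)]:
    m=(Z>.2)&(Z<.245)&(Y>y0)&(Y<y1)&(X>.55)&(X<.7)
    print(nm,m.sum(),X[m].min(),[ (round(x,2),np.round(np.percentile(Z[m&(abs(X-x)<.005)],95),4)) for x in np.arange(.58,.7,.02) if (m&(abs(X-x)<.005)).sum()>10])
E
```

```text
[ 0.57282663 -0.0095848   0.31079589] [-5.00594224e-02  3.14023956e+00 -2.55220382e-03] [ 0.2802367  -1.31026654  0.26348349] [-0.38597419  0.30479871  0.41436988  1.6234603  -0.12644341  1.2392126
  1.65519783]
ours 478 0.5742019097838341 [(np.float64(0.58), np.float64(0.232)), (np.float64(0.66), np.float64(0.2234))]
partner 604 0.5705333094393423 [(np.float64(0.58), np.float64(0.2238)), (np.float64(0.6), np.float64(0.2235))]
```

View pics/w13.png

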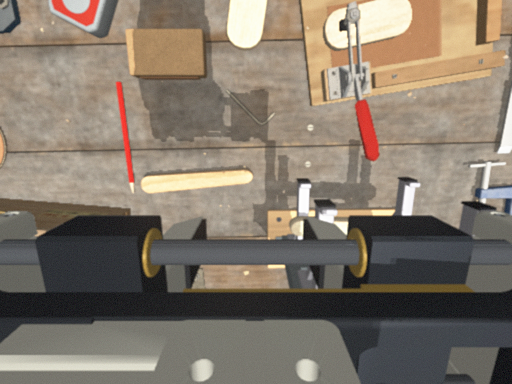

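View pics/s13c.png

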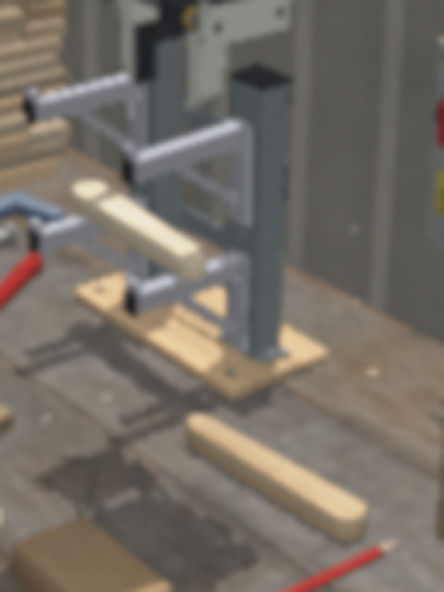

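The arm hangs on the right post, level with its partner. The blank lies at about (197,181) in the wrist view, with the pencil to its left. Next I locate the blank.

```bash
python3 - <<'E'
from h import *
im,d,c=load("w13"); P=pts(None,d,c); X,Y,Z=P[...,0],P[...,1],P[...,2]
m=(Z>.012)&(Z<.03)&(X>.55)&(X<.65)&(Y<.0)&(Y>-.215)
n,l,st,ce=cv2.connectedComponentsWithStats(m.astype(np.uint8))
i=1+np.argmax(st[1:,4]); k=l==i; print(st[i],np.median(Z[k]))
Q=np.stack([X[k],Y[k]],1); r=cv2.minAreaRect((Q*1000).astype(np.float32)); print(r)
q=Q-Q.mean(0); w,V=np.linalg.eigh(q.T@q); print(Q.mean(0),V[:,1],np.degrees(np.arctan2(V[1,1],V[0,1])))
o=observe(); print(np.degrees(np.arctan2(*R.from_rotvec(o['ee_rot']).as_matrix()[[1,0],1])))
E
```

```text
[ 141  169  112   24 1768] 0.021311875148893822
((601.0589599609375, -103.45923614501953), (29.087724685668945, 183.52040100097656), 5.906597137451172)
[ 0.59941408 -0.10613031] [-0.11778183  0.9930395 ] 96.76410319517447
92.06811582466928
```

step_arm([
  [[0.06, 0.01, -0.03, -0.02, -7], [0.06, 0.028, -0.06, -0.05, -14], [0.06, 0.028, -0.094, -0.08, -21], [0.06, 0.028, -0.094, -0.1, -28], [0.06, 0.028, -0.094, -0.13, -35], [0.06, 0.028, -0.094, -0.16, -42], [0.06, 0.028, -0.094, -0.18, -49], [0.06, 0.028, -0.094, -0.2, -56], [0.06, 0.028, -0.094, -0.2, -63], [0.06, 0.028, -0.094, -0.2, -70], [0.06, 0.028, -0.094, -0.2, -77], [0.06, 0.028, -0.094, -0.2, -84], [0.06, 0.028, -0.094, -0.2, -86.2], [0.06, 0.028, -0.094, -0.2, -86.2], [0.06, 0.028, -0.094, -0.2, -86.2]],
])

```text
clock: 15.42
position: [0.602, -0.0968, 0.1081]
ee_rot: [-2.101, -2.335, -0.001]
force: [1.0, 0.5, -0.5]
width: 0.654
```

```bash
python3 - <<'E'
from h import *
o=observe(); print(o['position'],o['joints'],np.degrees(np.arctan2(*R.from_rotvec(o['ee_rot']).as_matrix()[[1,0],1])))
im,d,c=grab("wrist","w14")
E
```

```text
[ 0.60196366 -0.09676567  0.10812754] [-0.40447841  0.63673274  0.72787573  1.7981332  -0.52590562  0.91062283
  0.66489391] 6.050826462894097
```

View pics/w14.png

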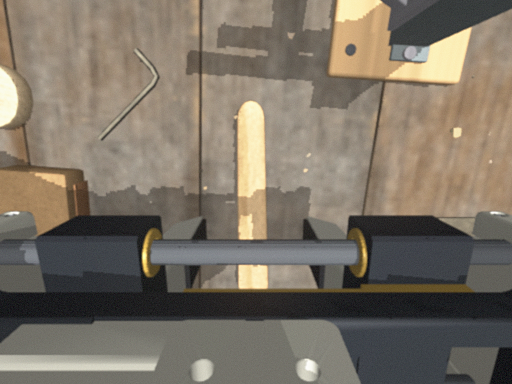

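The blank is centred between the fingers (columns 238–267). I'm descending and gripping it.

step_arm([
  [[0.06, -0.001, -0.006, -0.03, 0], [0.06, -0.001, -0.0065, -0.065, 0], [0.06, -0.001, -0.0065, -0.085, 0], [0.06, -0.001, -0.0065, -0.09, 0], [0.06, -0.001, -0.0065, -0.09, 0], [0.06, -0.001, -0.0065, -0.09, 0], [0.01, -0.001, -0.0065, -0.09, 0], [0.01, -0.001, -0.0065, -0.09, 0], [0.01, -0.001, -0.0065, -0.09, 0], [0.01, -0.001, -0.0065, -0.09, 0], [0.01, -0.001, -0.0065, -0.09, 0]],
], squeeze=20)

```text
clock: 16.38
position: [0.6012, -0.1035, 0.0189]
ee_rot: [2.101, 2.336, 0.003]
force: [-0.4, -0.6, -0.6]
width: 0.341
```

step_arm([
  [[0.01, 0, 0, 0, 0], [0.01, 0, 0, 0.0, 0], [0.01, 0, 0, 0.02, 0], [0.01, 0, 0, 0.06, 0], [0.01, 0, 0, 0.1, 0], [0.01, 0, 0.0, 0.14, 0], [0.01, 0, 0, 0.18, 0], [0.01, 0, 0, 0.22, 0], [0.01, 0, 0.0, 0.26, 0], [0.01, 0.0, 0.01, 0.29, 0], [0.01, 0.01, 0.05, 0.29, -3], [0.01, 0.02, 0.09, 0.29, -3.5], [0.01, 0.033, 0.13, 0.29, -3.5], [0.01, 0.033, 0.17, 0.29, -3.5], [0.01, 0.033, 0.21, 0.29, -3.5], [0.01, 0.033, 0.233, 0.29, -3.5], [0.01, 0.033, 0.233, 0.28, -3.5], [0.01, 0.033, 0.233, 0.27, -3.5], [0.01, 0.033, 0.233, 0.265, -3.5], [0.01, 0.033, 0.233, 0.265, -3.5]],
])

```text
clock: 18.05
position: [0.6334, 0.1277, 0.2824]
ee_rot: [-2.174, -2.267, 0.001]
force: [-0.0, 0.4, -0.1]
width: 0.285
```

```bash
python3 - <<'E'
from h import *
o=observe(); print(o['position'],o['force'],o['width'],np.degrees(np.arctan2(*R.from_rotvec(o['ee_rot']).as_matrix()[[1,0],1])))
im,d,c=grab("wrist","w15"); P=pts(None,d,c); X,Y,Z=P[...,0],P[...,1],P[...,2]
im2,d2,c2=grab("scene","s15")
cv2.imwrite("pics/s15c.png",cv2.resize(im2[90:230,205:345],None,fx=4.2,fy=4.2,interpolation=cv2.INTER_CUBIC)[:,:,::-1])
for v in range(100,240,10):
    u=np.where((Z[v]>.26)&(Z[v]<.3)&(abs(np.arange(512)-253)<25))[0]
    if len(u)>3: print(v,u.min(),u.max(),np.round([X[v,u].min(),X[v,u].max(),Y[v,u].mean(),Z[v,u].mean()],4))
E
```

```text
[0.63342482 0.12773603 0.28241073] [-0.02204038  0.35161237 -0.08368833] 0.2846238325586262 2.4142200928034976
100 231 275 [0.6189 0.6409 0.2058 0.2848]
110 231 275 [0.619  0.641  0.201  0.2848]
120 231 275 [0.6191 0.6413 0.1962 0.285 ]
130 231 275 [0.619  0.6417 0.1913 0.2848]
140 231 276 [0.6193 0.6427 0.1863 0.2848]
150 231 276 [0.6193 0.6429 0.1812 0.2849]
160 231 276 [0.6194 0.6432 0.1761 0.2849]
170 231 276 [0.6195 0.6436 0.1708 0.2848]
180 231 276 [0.6196 0.6438 0.1655 0.285 ]
190 232 276 [0.6203 0.6442 0.16   0.2848]
200 232 276 [0.6205 0.6445 0.1544 0.2849]
210 232 276 [0.6207 0.6449 0.1488 0.285 ]
220 229 277 [0.6181 0.647  0.1426 0.284 ]
230 229 277 [0.6195 0.6465 0.137  0.2849]
```

View pics/s15c.png

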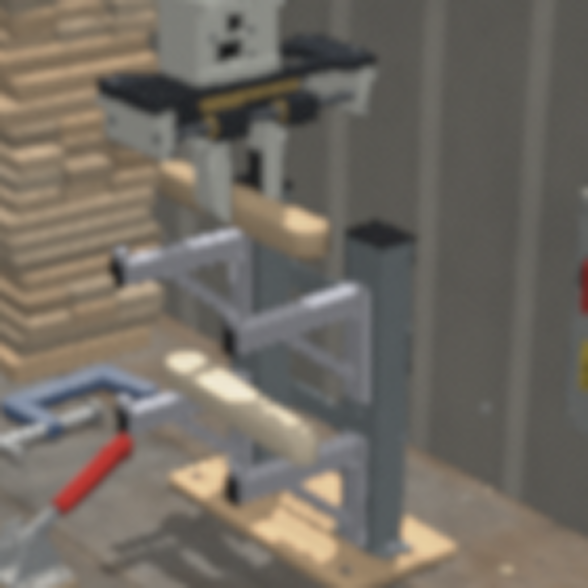

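View pics/w15.png

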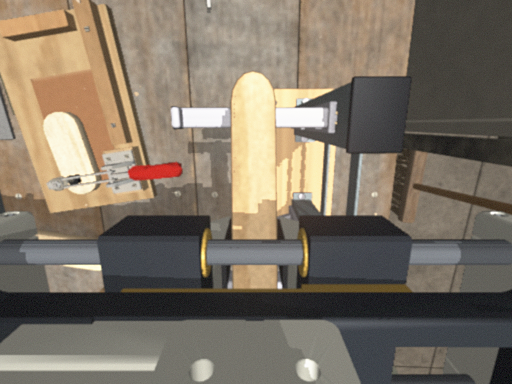

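The blank hangs level over both upper arms, between the stops and the posts, with about 37 mm to go down.

step_arm([
  [[0.01, 0.001, 0.002, -0.015, 0], [0.01, 0.001, 0.002, -0.028, 0], [0.01, 0.001, 0.002, -0.033, 0], [0.01, 0.001, 0.002, -0.036, 0], [0.01, 0.001, 0.002, -0.037, 0], [0.01, 0.001, 0.002, -0.0375, 0], [0.01, 0.001, 0.002, -0.0375, 0]],
])

```text
clock: 18.73
position: [0.6356, 0.1296, 0.2471]
ee_rot: [2.174, 2.267, 0.003]
force: [-0.2, -0.1, -1.0]
width: 0.283
```

```bash
python3 - <<'E'
from h import *
o=observe(); print(o['position'],o['force'],o['width'])
im,d,c=grab("wrist","w16"); P=pts(None,d,c); X,Y,Z=P[...,0],P[...,1],P[...,2]
for v in list(range(40,110,6))+[150,200,230]:
    u=np.where((Z[v]>.235)&(Z[v]<.26)&(abs(np.arange(512)-253)<26))[0]
    if len(u)>3: print(v,u.min(),u.max(),np.round([X[v,u].min(),X[v,u].max(),Y[v,u].mean(),Z[v,u].mean()],4))
E
```

```text
[0.63555103 0.12956901 0.24711715] [-0.20865388 -0.0537974  -1.03781942] 0.28310073324412505
76 241 265 [0.6256 0.6374 0.2187 0.2491]
82 236 270 [0.6232 0.64   0.2159 0.2495]
88 233 273 [0.6219 0.6417 0.2131 0.2496]
94 231 274 [0.6208 0.6423 0.2104 0.2496]
100 231 275 [0.6209 0.643  0.2076 0.2497]
106 231 275 [0.6211 0.6433 0.2048 0.2495]
150 231 276 [0.6214 0.645  0.1831 0.2497]
200 232 276 [0.6227 0.6468 0.1562 0.2496]
230 228 278 [0.6211 0.6487 0.1389 0.2498]
```

step_arm([
  [[0.01, 0, 0.001, -0.001, 0], [0.01, 0, 0.001, -0.0022, 0], [0.01, 0, 0.001, -0.0022, 0], [0.01, 0, 0.001, -0.0022, 0], [0.05, 0, 0.001, -0.0015, 0], [0.05, 0, 0.001, -0.0015, 0], [0.05, 0, 0.001, -0.0015, 0], [0.05, 0, 0.001, -0.001, 0], [0.05, 0, 0.001, 0.015, 0], [0.05, 0, 0.001, 0.04, 0], [0.05, 0, 0.001, 0.08, 0], [0.05, -0.04, 0.001, 0.1, 0], [0.05, -0.08, 0.001, 0.12, 0], [0.05, -0.12, -0.02, 0.12, 0], [0.05, -0.15, -0.06, 0.12, 0], [0.05, -0.15, -0.1, 0.12, 0], [0.05, -0.15, -0.13, 0.12, 0], [0.05, -0.15, -0.13, 0.12, 0]],
])

```text
clock: 20.28
position: [0.4841, -0.0089, 0.3683]
ee_rot: [2.184, 2.256, 0.007]
force: [0.2, -0.7, 1.3]
width: 0.547
```

```bash
python3 - <<'E'
from h import *
o=observe(); print(o['position'],o['force'],o['width'])
im,d,c=grab("top","t17"); im2,d2,c2=grab("scene","s17")
cv2.imwrite("pics/s17c.png",cv2.resize(im2[110:250,205:345],None,fx=4.2,fy=4.2,interpolation=cv2.INTER_CUBIC)[:,:,::-1])
cv2.imwrite("pics/t17c.png",cv2.resize(im[110:220,170:290],None,fx=5,fy=5,interpolation=cv2.INTER_CUBIC)[:,:,::-1])
for n,dd,cc in (("top",d,c),("scene",d2,c2)):
    P=pts(None,dd,cc); X,Y,Z=P[...,0],P[...,1],P[...,2]
    m=(Z>.238)&(Z<.256)&(X>.61)&(X<.66)&(Y>.0)&(Y<.26)
    print(n,m.sum(),Y[m].min(),Y[m].max(),cv2.minAreaRect((np.stack([X[m],Y[m]],1)*1000).astype(np.float32)),[np.round(np.median(Z[m&(abs(Y-y)<.02)]),4) for y in (.06,.1,.16,.2)])
    for nm,y0,y1 in (("ours",.045,.07),("partner",.185,.21)):
        for x0,x1 in ((.585,.61),(.655,.685)):
            m=(X>x0)&(X<x1)&(Y>y0)&(Y<y1)&(Z>.215)&(Z<.232)
            if m.sum()>4: print(n,nm,x0,m.sum(),np.round([np.percentile(Z[m],80),Y[m].mean()],4))
E
```

```text
[ 0.48406627 -0.00893667  0.36828583] [ 0.15935478 -0.7287832   1.29611223] 0.5470919590535881
top 464 0.06586012060094518 0.218920768902784 ((634.6365356445312, 142.35174560546875), (28.810850143432617, 153.43218994140625), 2.0410590171813965) [np.float64(0.2458), np.float64(0.247), np.float64(0.2472), np.float64(0.2476)]
top partner 0.585 42 [0.2271 0.1946]
top partner 0.655 49 [0.227  0.1972]
scene 288 0.031191172873065165 0.21761910708246046 ((632.6161499023438, 124.19711303710938), (30.776445388793945, 186.0403594970703), 4.121870517730713) [np.float64(0.2452), np.float64(0.2462), np.float64(0.2466), np.float64(0.2471)]
scene ours 0.585 33 [0.2229 0.0529]
scene ours 0.655 42 [0.225  0.0546]
scene partner 0.585 35 [0.2257 0.1913]
```

View pics/s17c.png

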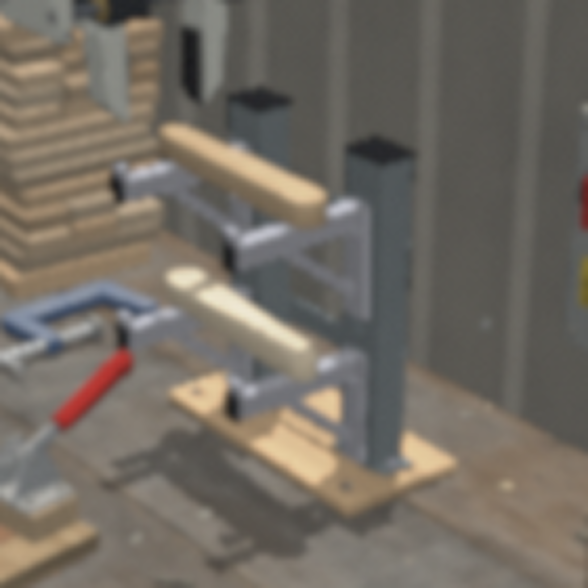

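View pics/t17c.png

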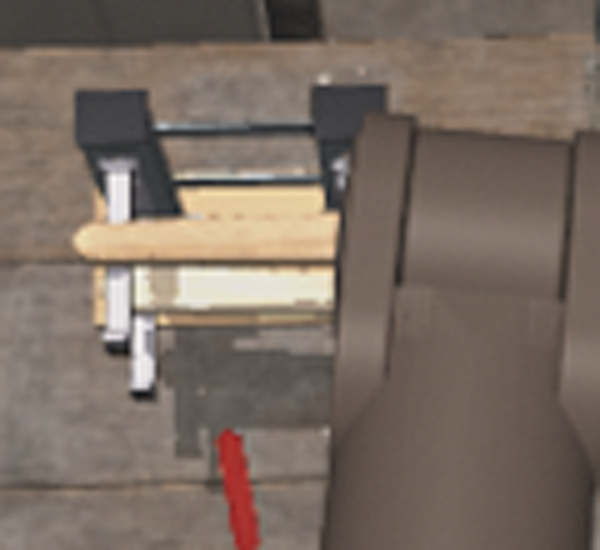

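```bash
python3 - <<'E'
from h import *
im,d,c=grab("wrist","w18"); print(proj(None,[[.66,.061,.226],[.59,.058,.226],[.635,.13,.248],[.66,.2,.226]],c))
E
```

```text
[[425.12347182 134.20122725]
 [357.25831188 134.48586304]
 [427.42765997  54.77208104]
 [454.82449847 -22.51286671]]
```

View pics/w18.png

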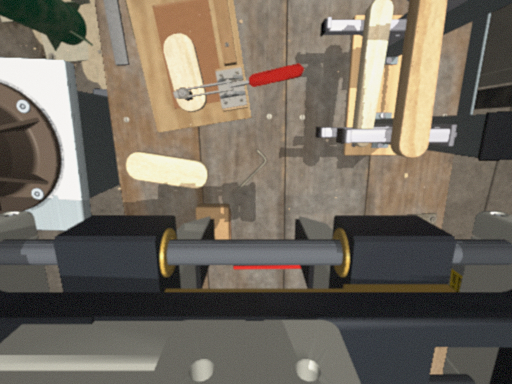

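The wrist view shows the blank across our arm (tube from (330,133) to (450,133)). I'll take precise heights from it.

```bash
python3 - <<'E'
from h import *
im,d,c=load("w18"); P=pts(None,d,c); X,Y,Z=P[...,0],P[...,1],P[...,2]
for x in np.arange(.59,.70,.01):
    m=(abs(X-x)<.004)&(Y>.05)&(Y<.072)&(Z>.2)&(Z<.245)
    if m.sum()>5: print("%.3f"%x,m.sum(),np.round([np.percentile(Z[m],90),np.median(Z[m]),Y[m].min(),Y[m].max()],4))
m=(Z>.24)&(Z<.255)&(X>.6)&(X<.67)&(Y>.02); print("blank",cv2.minAreaRect((np.stack([X[m],Y[m]],1)*1000).astype(np.float32)),np.polyfit(Y[m],Z[m],1),np.polyfit(X[m],Z[m],1),Y[m].min())
E
```

```text
0.590 100 [0.2226 0.2216 0.05   0.0635]
0.600 109 [0.223  0.2219 0.0502 0.0639]
0.610 108 [0.2234 0.2223 0.0507 0.0644]
0.620 138 [0.24   0.2229 0.051  0.0717]
0.630 83 [0.2449 0.2446 0.05   0.0719]
0.640 32 [0.245  0.2448 0.0504 0.0705]
0.650 18 [0.2449 0.2446 0.05   0.0689]
0.670 102 [0.2251 0.2245 0.0542 0.0668]
0.680 116 [0.2255 0.2246 0.0526 0.0689]
0.690 238 [0.2318 0.2243 0.0503 0.0716]
blank ((635.3557739257812, 106.69241333007812), (29.524768829345703, 136.76528930664062), 3.5256571769714355) [0.01359243 0.24438726] [0.06372602 0.20547104] 0.03835250301765883
```

```bash
python3 - <<'E'
from h import *
im,d,c=load("w18"); P=pts(None,d,c); X,Y,Z=P[...,0],P[...,1],P[...,2]
cx=.6354-.044*(Y-.13); m=(abs(X-cx)<.009)&(Y>.055)&(Y<.17)&(Z>.242)&(Z<.255)
A=np.stack([X[m]-.635,Y[m]-.13,np.ones(m.sum())],1); s,*_=np.linalg.lstsq(A,Z[m],rcond=None); print(m.sum(),s,(Z[m]-A@s).std())
E
```

```text
2741 [0.02953098 0.01691762 0.24667624] 0.0007129650261942519
```

```bash
python3 - <<'E'
from h import *
print(arm.sign_off())
E
```

```text
the job is handed in; nothing more can be done
None
```

The job is done and handed in at about 20 s of the 72 s; no verdict was reported. The loose arm hangs in the right post's slots with its hooks home, and the blank lies across both upper arms.

**How it was done**
- I gripped the loose arm by its tube and pivoted it level by pressing its free end, then its foot, on the top of the right post.
- I pushed the hooks into the slots and pressed down to a hard stop, with about 19 N pushing back.
- I laid the blank across the arms, released it and backed the robot well clear.

**Last checks**

| Item | Last measurement | Allowed |
|---|---|---|
| Loose arm, heel height | about 1 mm below the seat | 4 mm below to 3 mm above |
| Loose arm, tilt | about 2° nose-up under the blank | 4.5° |
| Blank, middle along the rack | within about 3 mm of half-way | 20 mm |
| Blank, distance in front of the posts' faces | about 57 mm | 18 to 96 mm |
| Blank, centre height above the arm tops | about 10 mm | 5 to 17 mm |
| Blank, tilt | about 2° | 4.5° |

- **Disagreement:** the wrist and scene views of the loose arm's free end read 3 to 4 mm below the arm-top height. I take that as the 2° tilt plus up to 2 mm of camera error. The scene camera also put the blank's middle about 8 mm from half-way, still inside the limit.
- **Not measured:** I judged the blank on the lower arms unmoved by eye only. I did not re-measure the cork block, tape measure, G-clamp or pencil, but nothing came near them.

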